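# Pack out the middle bay of the desk riser

### The arm

A 6-joint arm with a two-finger parallel gripper is mounted at the origin on the work surface; the furniture and walls round the work are solid. World frame = base frame: x ahead of the robot, y to its left, z up, the work surface at z = 0. Lengths are in mm, angles in degrees, forces in N, time in s.
With the tool pointing down it reaches from about 325 to 775 mm from the base axis. Payload 5.5 kg.
Tool frame: the origin (TCP) lies midway between the tips of the shut fingers; the grasp point (between the pads) lies 19 mm behind it; z points along the fingers, y is the line along which they close (so a half turn about z gives the same grasp; the last joint's range is limited). The gripper opens to 85 mm and grips with 20 to 120 N. Pads are 22 mm wide; open, the fingers measure 114 mm over their backs; the gripper's body (76 mm by 85 mm) begins 54 mm behind the grasp point. The pads swing forward as they close: fully open they stand 13 mm farther back than shut.
Start: joints at [-71.201, 5.22, 70.514, -0, 104.267, -3.249], TCP at [225.225, -556.139, 231.275] pointing down, gripper open.
Joint ranges: [-164.24, 164.24], [-49.07, 125.15], [9.68, 141.18], [-86.29, 266.29], [3.28, 154.24], [-151.56, 151.56]. Speed limits (degrees/s): [147.25, 147.25, 172.46, 180, 180, 180].

### API

Orientations are given as [roll, pitch, yaw] about the fixed x, y, z axes, in that order (R = Rz(yaw) Ry(pitch) Rx(roll)).
In Python, from rig import manip gives the robot as it stands.
- The arm moves only by the tool arm_command, never from a script. Its argument "series" is text: rows parted by semicolons, each of 7 numbers parted by spaces: the shift along the world's x, y, z in mm, then the turn, a rotation vector about the world's x, y, z in rad, then the closure, from -1 (fully open) to 1 (shut). In form: dx dy dz ax ay az jaw; .... A call has 1 to 8 rows; each row shifts and turns the commanded pose from where the row before left it; what a row does not reach is not made up. A row lasts 1/12 s, in which the tool goes at most 41.7 mm and 7.16 degrees, less where a joint would pass 70% of its speed; a pose out of reach is approached as far as the arm can. A call with a gripper value outside its range is refused whole. The fingers move at their own pace and stop on an object; "grip_force" is the grip in N (left out, the last holds). Time passes only in rows, so rows that do not move let the fingers close. It gives the time, the measured TCP pose, the force, the opening and the grip force at its end, in the units of the state.
- manip.observe(): the state, without advancing time (a new reading comes with each control period).
- manip.camera(name): name is "scene" or "side" or "wrist"; returns a dict with "pixels" (400x640x3 uint8, red, green, blue), "z_map" (400x640 float32, mm along the optical axis (not along the pixel's ray), 0 where there is no reading), "fx", "fy", "cx", "cy" (pixels), "R" (3x3) and "t" (3): a world point X has camera coordinates R X + t; the wrist camera has in their place "T_tool_cam" (4x4, takes a point from camera to tool coordinates, whose origin is the TCP and whose axes are the flange's). Camera axes: x right, y down, z forward; pixel columns grow to the right and rows downward; lengths in mm; the calibration is good to about 2 mm. The wrist camera is an equidistant fisheye: a pixel r from the principal point sees the ray r / f radians off the axis. A picture is of the moment at which its call begins: read the wrist's pose just before it.
- manip.hand_in(): hands the job in; it is judged then, once.
The state is a dict: "clock": time; "qpos": joint angles; "dq": joint speeds; "joint_efforts": joint torques, N m; "tool_pos": TCP position; "orientation": TCP orientation; "wrist_force": force on the tool from outside, world axes, zero at the start; "moment": the same for the moment, N m; "width": finger opening in mm; "grip_force": force on a finger pad.
Only numpy, scipy, OpenCV 4.12 (cv2) and the standard library are available. Lean on these libraries where they do the work, as an engineer would, in place of code of your own. Each camera call takes 0.05 s, during which the arm holds its last target. There are 200 camera calls.

### The job

The low wooden riser's board flexes when the stapler on it is used, so pack out its middle bay. Of the three loose plywood plates, lay the two that together best fill the height of the bay flat on one another, and slide them under the board, lengthwise, all the way in against the stop. Leave the third plate and the other things on the desk where they are.

Things in the scene. Friction and masses are not known exactly. Their poses are not given: they have to be found in the camera images.
- riser: low wooden desk riser, fixed: an 18 mm board, 206 mm wide (own y) and 150 mm deep (own x), its top 57 mm above the desk, on four upright 12 mm ribs that begin 8 mm behind its front edge: three bays, open to the robot. Origin: on the desk, straight below the middle of the board's front edge; own x points into the bays (within 15 degrees of world x), y left, z up.
- bay_stop (a point): middle of the front face of the stop that closes the middle bay, on the desk, 108 mm behind the board's front edge (plates pushed home stand 2 mm proud of that edge); axes as the riser's. The middle bay is 70 mm wide and 39 mm high, from the desk to the board's underside. The side bays are 44 mm wide and stay empty.
- packer_thin: plain plywood plate with visible plies at its edges, 110 mm long (own x) by 60 mm wide (own y) by 12 mm thick, lying flat at the start; origin at the centre of its underside, own z up. Its long axis starts within about 20 degrees of the world x axis. About 71 g. It lies alone on the desk, in one of three places that the three plates swap.
- packer_mid: plain plywood plate with visible plies at its edges, 110 mm long (own x) by 60 mm wide (own y) by 18 mm thick, lying flat at the start; origin at the centre of its underside, own z up. Its long axis starts within about 20 degrees of the world x axis. About 107 g. It lies alone on the desk, in one of three places that the three plates swap.
- packer_thick: plain plywood plate with visible plies at its edges, 110 mm long (own x) by 60 mm wide (own y) by 24 mm thick, lying flat at the start; origin at the centre of its underside, own z up. Its long axis starts within about 20 degrees of the world x axis. About 143 g. It lies alone on the desk, in one of three places that the three plates swap.
- stapler: blue and black stapler, 140 x 34 mm and 53 mm high, lying across the riser's board near its back, its centre line about 125 mm behind the front edge; origin at the centre of its underside, long axis own y. Loose; bystander.
- sticky_notes: yellow pad of sticky notes, 76 x 77 x 22 mm, left of the riser; origin at the centre of its underside. Loose; bystander. (An office chair, higher than the desk, stands off the right-hand edge of the desk: keep the arm clear of it.)
Not all that is in view belongs to the job. What is shaped like the packer_thick but pink is not meant.

How it is judged:
By the outcome, as a careful person would: the job done as asked, in the order asked, and still so for the second after the job is handed in, with the robot touching nothing.
It also fails if it takes over 70 s, if anything falls off the work surface, if the arm or the gripper's body presses on something with over 40 N, if the wrist force passes 120 N, or if a joint passes its speed limit or range.

## Working session

There is one attempt and no reset: what is moved stays moved. The work goes in short steps, Python scripts to look and compute and a tool call to move; the robot and the scene stay as the last step left them, time stands still between calls to the robot, and variables do not carry over. Pictures are saved under pics/ and viewed, at most 10 in all, crops included, and the job is handed in when it is done.

Besides the shell and the picture viewer there is one more tool, called after "Emit:" as name(argument=value, ...), one argument or row to a line, values as JSON. arm_command: Moves the arm, as the interface text tells. Its arguments: {"type":"object","properties":{"series":{"type":"string"},"grip_force":{"type":"number"}},"required":["series"]}

```bash
mkdir -p pics; cat > h.py <<'E'
import numpy as np, cv2
from rig import manip
def pts(c):
    z=c["z_map"].astype(float); v,u=np.mgrid[:z.shape[0],:z.shape[1]]
    P=np.stack([(u-c["cx"])/c["fx"]*z,(v-c["cy"])/c["fy"]*z,z],-1)
    W=(P-np.array(c["t"]))@np.array(c["R"]); W[z==0]=np.nan
    return W
def save(c,n): cv2.imwrite("pics/"+n,c["pixels"][:,:,::-1])
E
python3 - <<'E'
from h import *
for n in("scene","side"):
    c=manip.camera(n); save(c,n+"0.png"); np.save(n+"W.npy",pts(c)); np.save(n+"P.npy",c["pixels"])
    print(n,-np.array(c["R"]).T@np.array(c["t"]))
s=manip.observe(); print(s)
E
```

```text
scene [ 54.9283418  339.04930624 773.75803199]
side [-675.23710374 -209.62441747  627.81719393]
{'clock': 0.1, 'qpos': array([-7.12009049e+01,  5.25931610e+00,  7.05756792e+01,  6.93845837e-04,
        1.04267547e+02, -3.24982647e+00]), 'dq': array([-0.07677276, -0.13317551, -0.12812804,  0.0042871 , -0.01045223,
       -0.01695509]), 'joint_efforts': array([ 2.33295999e-03, -4.60216820e+01, -4.19218719e+01, -2.17546182e-05,
        1.06772332e-02,  8.03747042e-06]), 'tool_pos': array([ 225.14597785, -555.87589506,  230.25160759]), 'orientation': array([-1.79897661e+02, -6.48476248e-03,  2.20490862e+01]), 'wrist_force': array([-0.37748952, -0.08029175, -0.27828526]), 'moment': array([ 0.00325805, -0.0254017 , -0.05854901]), 'grip_force': 0.0, 'width': 85.27601863728367}
```

View pics/scene0.png

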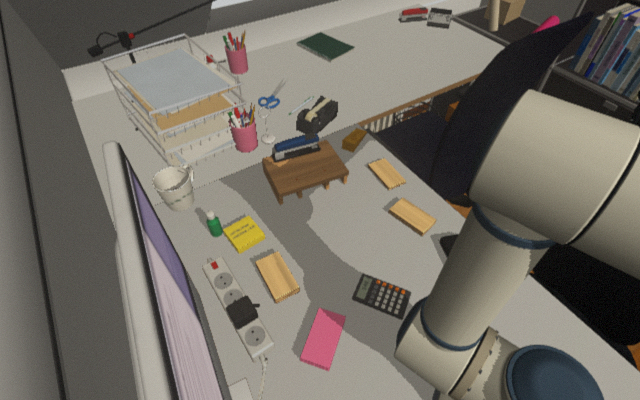

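View pics/side0.png

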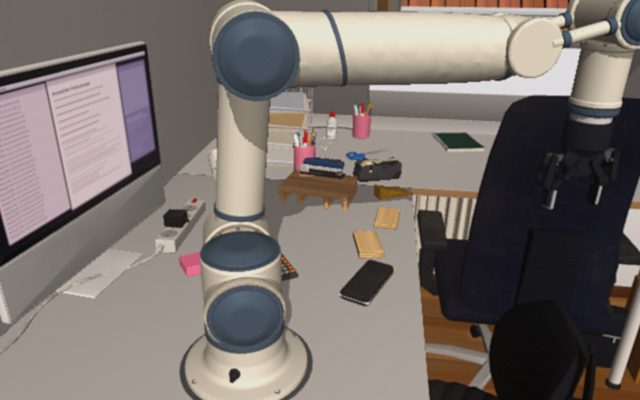

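Scene picture: three plywood plates at about (278,275), (412,215) and (386,173), a pink decoy at (323,338), and the riser at (305,170). The bay is 39 mm high, so the pair is 12 + 24 = 36 mm (18 + 24 = 42 is too high). Next I'll measure thicknesses and poses.

```bash
python3 - <<'E'
from h import *
W=np.load("sceneW.npy");P=np.load("sceneP.npy")
hsv=cv2.cvtColor(P,cv2.COLOR_RGB2HSV)
for n,(u,v) in dict(A=(278,275),B=(412,215),C=(386,173)).items():
    w=W[v-35:v+35,u-40:u+40].reshape(-1,3); h=hsv[v-35:v+35,u-40:u+40].reshape(-1,3)
    zc=np.nanmedian(W[v-3:v+4,u-3:u+4,2]); c=W[v,u]
    desk=np.nanmedian(w[(np.abs(w[:,2])<6)&(h[:,1]<60),2])
    m=(np.abs(w[:,2]-zc)<3)&(h[:,1]>70)&(np.hypot(w[:,0]-c[0],w[:,1]-c[1])<80)
    r=cv2.minAreaRect(w[m][:,:2].astype(np.float32)); print(n,"top",zc.round(1),"desk",desk.round(1),r,m.sum())
# riser board
m=(np.abs(W[...,2]-57)<5); m[:130]=0;m[205:]=0;m[:,:255]=0;m[:,355:]=0
r=cv2.minAreaRect(W[m][:,:2].astype(np.float32)); print("board",r,cv2.boxPoints(r).round(0).tolist(),np.median(W[m][:,2]))
m=(W[...,2]>75); m[:130]=0;m[170:]=0;m[:,:270]=0;m[:,:][:,325:]=0
print("stapler",cv2.minAreaRect(W[m][:,:2].astype(np.float32)))
for n,(u,v) in dict(notes=(243,232),pink=(323,338),calc=(382,296)).items(): print(n,W[v,u].round(0))
r=P[120:320,210:450]; cv2.imwrite("pics/crop1.png",cv2.resize(r[:,:,::-1],(720,600),interpolation=cv2.INTER_CUBIC))
E
```

```text
A top 22.1 desk -2.0 ((477.33868408203125, 194.67123413085938), (60.58427429199219, 112.08846282958984), 87.30146026611328) 1099
B top 16.4 desk -2.0 ((444.7863464355469, -189.29843139648438), (110.68374633789062, 63.075157165527344), 11.802631378173828) 746
C top 10.0 desk -2.2 ((608.6856689453125, -235.42575073242188), (61.4295539855957, 112.74430847167969), 86.29855346679688) 544
board ((781.5401611328125, -35.71903991699219), (205.96241760253906, 273.15740966796875), 81.07328796386719) [[631.0, -116.0], [900.0, -159.0], [932.0, 45.0], [663.0, 87.0]] 55.3239179512862
stapler ((772.8615112304688, -30.288589477539062), (132.41671752929688, 33.31843185424805), 77.616943359375)
notes [628. 208.  20.]
pink [296. 184.  22.]
calc [308.  20.   8.]
```

View pics/crop1.png

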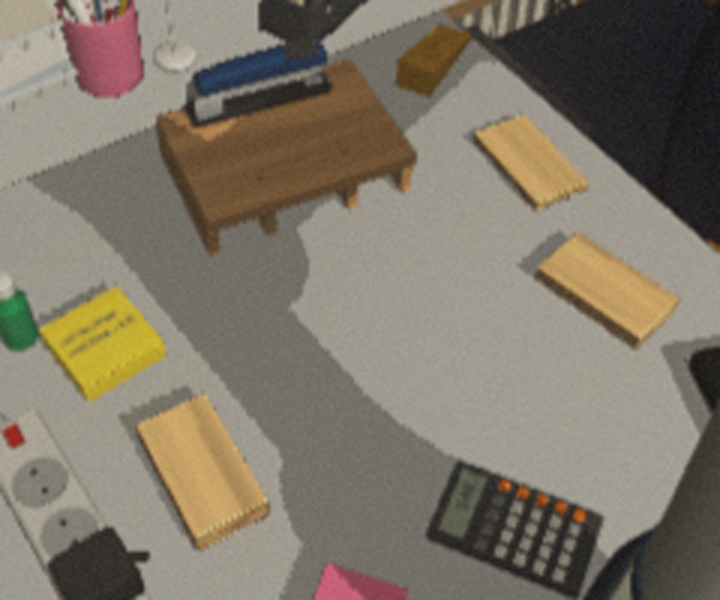

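The enlarged crop confirms the identities. At desk z = -2 the plate tops give A (478,275) px region = 24 mm thick, B at (412,215) = 18 mm mid, C at (386,173) = 12 mm thin. So A and C are used and B stays; the pink one is a decoy. I'm moving above A.

Emit:
arm_command(
  series="10 31 0 0 0 -0.018 -1;10 31 0 0 0 -0.018 -1;10 31 0 0 0 -0.018 -1;10 31 0 0 0 -0.018 -1;10 31 0 0 0 -0.018 -1;10 31 0 0 0 -0.018 -1;10 31 0 0 0 -0.018 -1;10 31 0 0 0 -0.018 -1",
)

```text
clock: 0.77
tool_pos: [305.3, -306.5, 230.8]
orientation: [-180.0, 0.0, 13.7]
wrist_force: [0.8, 0.1, -0.0]
width: 85.6
grip_force: 0.0
```

Emit:
arm_command(
  series="10 31 0 0 0 -0.018 -1;10 31 0 0 0 -0.018 -1;10 31 0 0 0 -0.018 -1;10 31 0 0 0 -0.018 -1;10 31 0 0 0 -0.018 -1;10 31 0 0 0 -0.018 -1;10 31 0 0 0 -0.018 -1;10 31 0 0 0 -0.018 -1",
)

```text
clock: 1.43
tool_pos: [385.2, -58.5, 231.0]
orientation: [180.0, 0.0, 5.5]
wrist_force: [0.7, -0.3, 0.9]
width: 85.1
grip_force: 0.0
```

Emit:
arm_command(
  series="10 31 -5 0 0 -0.018 -1;10 31 -5 0 0 -0.018 -1;10 31 -5 0 0 -0.018 -1;10 31 -5 0 0 -0.018 -1;10 31 -5 0 0 -0.018 -1;10 31 -5 0 0 -0.018 -1;10 31 -5 0 0 -0.018 -1;10 31 -5 0 0 -0.018 -0.5",
)

```text
clock: 2.1
tool_pos: [465.2, 189.6, 190.6]
orientation: [180.0, 0.0, -2.7]
wrist_force: [-0.4, 0.1, 0.8]
width: 75.4
grip_force: 0.0
```

```bash
cat >> h.py <<'E'
from scipy.spatial.transform import Rotation as Ro
def wrist():
    s=manip.observe(); c=manip.camera("wrist"); z=c["z_map"].astype(float)
    v,u=np.mgrid[:400,:640]; x=(u-c["cx"])/c["fx"]; y=(v-c["cy"])/c["fy"]; r=np.hypot(x,y)+1e-9
    k=np.tan(np.minimum(r,1.5))/r; P=np.stack([x*k*z,y*k*z,z],-1)
    T=np.array(c["T_tool_cam"]); P=P@T[:3,:3].T+T[:3,3]
    W=P@Ro.from_euler("xyz",s["orientation"],degrees=True).as_matrix().T+s["tool_pos"]; W[(z==0)|(r>1.4)]=np.nan
    return s,c,W
def rect(W,rgb,zlo,zhi,cx,cy,rad,smin=70):
    h=cv2.cvtColor(rgb,cv2.COLOR_RGB2HSV)
    m=(W[...,2]>zlo)&(W[...,2]<zhi)&(h[...,1]>smin)&(np.hypot(W[...,0]-cx,W[...,1]-cy)<rad)
    m=cv2.morphologyEx(m.astype(np.uint8),cv2.MORPH_OPEN,np.ones((3,3)))>0
    return cv2.minAreaRect(W[m][:,:2].astype(np.float32)),np.median(W[m],0).round(1),m.sum()
E
python3 - <<'E'
from h import *
s,c,W=wrist(); save(c,"w1.png"); print(s["tool_pos"],s["orientation"],s["width"])
print("A",rect(W,c["pixels"],17,30,477,195,80))
print("desk",np.nanmedian(W[...,2][np.abs(W[...,2])<8]))
W0=np.load("sceneW.npy")
m=(np.abs(W0[...,0]-477)<40)&(W0[...,2]>5)&(W0[...,1]>228)&(W0[...,1]<275); print(W0[m][:,1:].min(0) if m.any() else "clear", W0[m].max(0) if m.any() else "")
E
```

```text
[465.2072534  189.56724709 190.57647808] [ 1.79984187e+02  2.68923958e-02 -2.73743365e+00] 75.4243226963782
A (((477.1587829589844, 193.51214599609375), (58.30595779418945, 108.2806625366211), 87.28976440429688), array([480.2, 193.5,  24.6]), np.int64(5839))
desk 0.17229076214673
clear
```

View pics/w1.png

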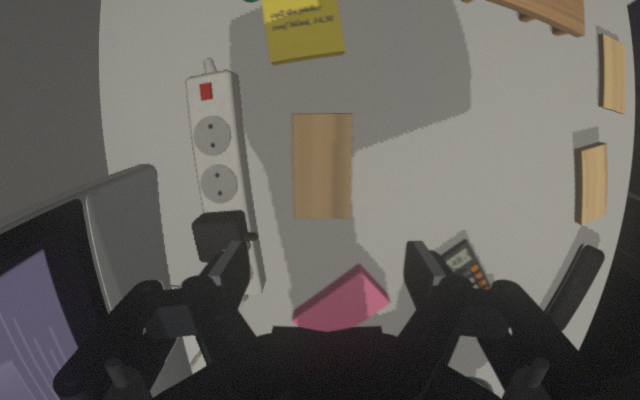

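The wrist view shows plate A in clear space at (322,166) px, with the power strip about 45 mm to its left. Descending to grasp.

Emit:
arm_command(
  series="6 2 -35 0 0 0 -0.5;6 2 -35 0 0 0 -0.5;0 0 -35 0 0 0 -0.5;0 0 -35 0 0 0 -0.5;0 0 -25 0 0 0 -0.5;0 0 -12 0 0 0 -0.5;0 0 -6 0 0 0 -0.5;0 0 -4 0 0 0 -0.5",
)

```text
clock: 2.82
tool_pos: [477.3, 191.8, 4.2]
orientation: [180.0, 0.0, -2.7]
wrist_force: [0.0, 0.7, 0.7]
width: 63.9
grip_force: 0.0
```

Emit:
arm_command(
  series="0 0 0 0 0 0 -0.2;0 0 0 0 0 0 0.2;0 0 0 0 0 0 0.2;0 0 0 0 0 0 0.2;0 0 0 0 0 0 0.2;0 0 0 0 0 0 0.2",
  grip_force=40,
)

```text
clock: 3.32
tool_pos: [477.4, 191.9, 4.7]
orientation: [-180.0, -0.0, -2.7]
wrist_force: [-0.9, -0.0, -2.7]
width: 58.8
grip_force: 46.0
```

Emit:
arm_command(
  series="0 0 25 0 0 0 0.2;0 0 30 0 0 0 0.2;8 -20 25 0 0 -0.0185 0.2;12 -30 15 0 0 -0.0185 0.2;15 -32 0 0 0 -0.0185 0.2;15 -32 0 0 0 -0.0185 0.2;15 -32 0 0 0 -0.0185 0.2;10 -24 0 0 0 -0.0175 0.2",
)

```text
clock: 3.98
tool_pos: [553.1, 19.3, 99.5]
orientation: [180.0, -0.1, -9.1]
wrist_force: [-0.0, -0.1, -1.3]
width: 59.0
grip_force: 46.1
```

Emit:
arm_command(
  series="5 -14 0 0 0 0 0.2;0 0 0 0 0 0 0.2",
)

```text
clock: 4.15
tool_pos: [557.8, 5.1, 99.0]
orientation: [179.9, 0.0, -9.2]
wrist_force: [-0.1, 0.3, -1.7]
width: 59.1
grip_force: 46.1
```

```bash
python3 - <<'E'
from h import *
s,c,W=wrist(); save(c,"w2.png"); print(s["tool_pos"],s["orientation"],s["width"])
print("board",rect(W,c["pixels"],50,64,700,-25,180,60))
m=(W[...,2]>50)&(W[...,2]<62)&(np.hypot(W[...,0]-700,W[...,1]+25)<170)
# front edge: min riser-x per y strip
a=np.radians(-9);e=np.array([np.cos(a),np.sin(a)]);n=np.array([-e[1],e[0]])
d=W[m][:,:2]-[647,-14.5];X=d@e;Y=d@n
for y in range(-110,111,10):
    k=np.abs(Y-y)<2
    if k.sum()>5: print(y,np.percentile(X[k],3).round(1),k.sum())
print("Y range",np.percentile(Y[(X>5)&(X<60)],[.5,99.5]))
# held plate
print("plate",rect(W,c["pixels"],95,140,568,-2,75,50))
# rib faces
m=(W[...,2]>8)&(W[...,2]<36); d=W[m][:,:2]-[647,-14.5];X=d@e;Y=d@n;k=(X>-5)&(X<18)&(abs(Y)<110)
print(np.histogram(Y[k],bins=np.arange(-110,111,4)))
E
```

```text
[557.76389896   5.11471295  98.99951701] [ 1.79945482e+02  9.49662255e-03 -9.18142429e+00] 59.06632842128744
board (((675.7279052734375, -22.65050506591797), (205.27902221679688, 55.78336715698242), 81.76821899414062), array([671.3, -19.6,  57.6]), np.int64(22870))
-100 4.1 403
-90 3.9 413
-80 4.0 415
-70 4.0 427
-60 3.7 432
-50 3.7 446
-40 3.6 464
-30 3.6 457
-20 3.3 468
-10 3.1 462
0 3.0 449
10 2.7 424
20 3.0 446
30 2.9 479
40 2.9 468
50 2.7 482
60 2.5 473
70 2.6 460
80 2.4 447
90 2.7 427
100 9.0 26
Y range [-104.3589417    96.88298026]
plate (((565.4623413085938, 3.7340316772460938), (62.41697311401367, 94.26466369628906), 79.55501556396484), array([574.1,   2.2, 118.9]), np.int64(25824))
(array([0, 0, 0, 0, 0, 0, 0, 0, 0, 0, 0, 0, 0, 0, 0, 0, 0, 0, 0, 0, 0, 0,
       0, 0, 0, 0, 0, 0, 0, 0, 0, 0, 0, 0, 0, 0, 0, 0, 0, 0, 0, 0, 0, 0,
       0, 0, 0, 0, 0, 0, 0, 0, 0, 0, 0]), array([-110, -106, -102,  -98,  -94,  -90,  -86,  -82,  -78,  -74,  -70,
        -66,  -62,  -58,  -54,  -50,  -46,  -42,  -38,  -34,  -30,  -26,
        -22,  -18,  -14,  -10,   -6,   -2,    2,    6,   10,   14,   18,
         22,   26,   30,   34,   38,   42,   46,   50,   54,   58,   62,
         66,   70,   74,   78,   82,   86,   90,   94,   98,  102,  106,
        110]))
```

View pics/w2.png

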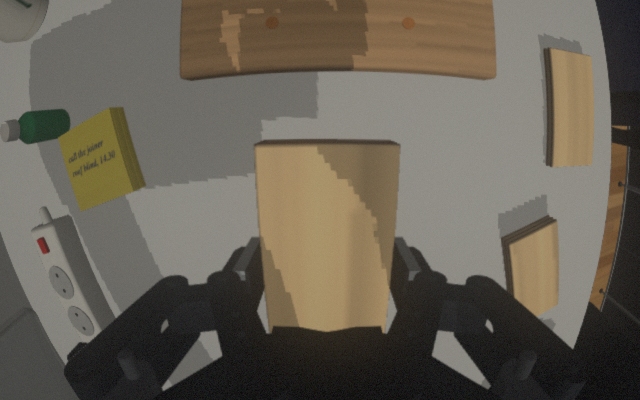

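Emit:
arm_command(
  series="4 -4 -20 0 0 0.014 0.2;4 -4 -30 0 0 0 0.2;3.5 -4 -25 0 0 0 0.2;0 0 -10 0 0 0 0.2;0 0 -5 0 0 0 0.2;0 0 -3 0 0 0 0.2;0 0 -1 0 0 0 0.2;0 0 0 0 0 0 0.2",
)

```text
clock: 4.87
tool_pos: [569.5, -3.6, 6.9]
orientation: [-180.0, -0.1, -8.2]
wrist_force: [-0.5, 0.3, -0.9]
width: 59.1
grip_force: 46.0
```

Emit:
arm_command(
  series="0 0 0 0 0 0 -0.4;0 0 0 0 0 0 -0.4;0 0 0 0 0 0 -0.5;0 0 0 0 0 0 -0.5;0 0 10 0 0 0 -0.5;0 0 25 0 0 0 -0.5;0 0 30 0 0 0 -0.5;0 0 30 0 0 0 -0.5",
)

```text
clock: 5.53
tool_pos: [568.3, -4.1, 101.8]
orientation: [180.0, 0.0, -8.2]
wrist_force: [0.3, 1.0, 0.7]
width: 64.2
grip_force: 0.0
```

Emit:
arm_command(
  series="4 -20 8 0 0 0.01 -0.5;5 -29 5 0 0 0.01 -0.5;5 -29 5 0 0 0.01 -0.5;5 -29 5 0 0 0.01 -0.5;5 -29 5 0 0 0.01 -0.5;5 -29 5 0 0 0.01 -0.5;4 -29 5 0 0 0.01 -0.5;3 -20 2 0 0 0.01 -0.5",
)

```text
clock: 6.2
tool_pos: [605.0, -221.0, 142.3]
orientation: [179.9, -0.1, -3.7]
wrist_force: [0.7, -0.0, 0.9]
width: 64.0
grip_force: 0.0
```

```bash
python3 - <<'E'
from h import *
s,c,W=wrist(); save(c,"w3.png"); print(s["tool_pos"],s["orientation"],s["width"])
print("C",rect(W,c["pixels"],7,18,608,-236,75,60))
print("thick",rect(W,c["pixels"],18,30,568,-4,75,60))
m=(W[...,2]>40)&(np.abs(W[...,0]-608)<80)&(W[...,1]<-255)&(W[...,1]>-420); print("chair", W[m][:,1].max() if m.any() else None, m.sum())
W0=np.load("sceneW.npy"); m=(W0[...,2]>40)&(np.abs(W0[...,0]-608)<110)&(W0[...,1]<-255)&(W0[...,1]>-450); print("chair scene", W0[m][:,1].max() if m.any() else None, m.sum())
E
```

```text
[ 604.99280589 -221.01791592  142.34233399] [ 1.79914051e+02 -1.19801995e-01 -3.68308220e+00] 63.97943031527924
C (((608.19873046875, -239.26510620117188), (59.79121398925781, 109.89997863769531), 85.47298431396484), array([ 612. , -239.1,   12.5]), np.int64(7489))
thick (((569.0341186523438, -5.3985748291015625), (60.80046844482422, 110.1484146118164), 81.53569030761719), array([574.6,  -9.5,  24.5]), np.int64(4130))
chair -255.0005321505369 11905
chair scene None 0
```

View pics/w3.png

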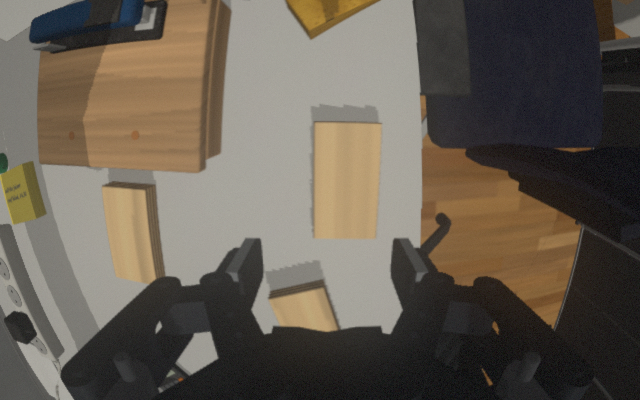

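```bash
python3 - <<'E'
from h import *
s,c,W=wrist()
w=W[60:150,415:600].reshape(-1,3); w=w[w[:,2]>20]
for a in range(560,900,30):
    k=w[np.abs(w[:,0]-a)<15]
    if len(k): print(a,k[:,1].max().round(),k[:,2].min().round(),k[:,2].max().round(),len(k))
E
```

Emit:
arm_command(
  series="0 -6 -20 0 0 -0.014 -0.65;0 -6 -30 0 0 0 -0.65;0 -6 -30 0 0 0 -0.65;0 0 -30 0 0 0 -0.65;0 0 -12 0 0 0 -0.65;0 0 -8 0 0 0 -0.65;0 0 -5 0 0 0 -0.6;0 0 -2 0 0 0 -0.55",
)

```text
clock: 6.97
tool_pos: [605.4, -235.9, 4.4]
orientation: [180.0, -0.1, -4.4]
wrist_force: [0.5, -0.8, 0.1]
width: 66.2
grip_force: 0.0
```

Emit:
arm_command(
  series="0 0 -1 0 0 0 -0.5;0 0 -1 0 0 0 -0.5;0 0 0 0 0 0 -0.5;0 0 0 0 0 0 -0.5",
)

```text
clock: 7.3
tool_pos: [605.3, -236.3, 2.4]
orientation: [180.0, -0.1, -4.4]
wrist_force: [0.4, 0.1, -0.2]
width: 63.5
grip_force: 0.0
```

Emit:
arm_command(
  series="0 -2 -1 0 0 0 -0.5;0 0 -1 0 0 0 -0.3;0 0 0 0 0 0 0.2;0 0 0 0 0 0 0.2;0 0 0 0 0 0 0.2;0 0 0 0 0 0 0.2",
  grip_force=40,
)

```text
clock: 7.8
tool_pos: [605.2, -238.7, 0.8]
orientation: [180.0, -0.1, -4.4]
wrist_force: [-1.5, 0.3, 5.5]
width: 58.4
grip_force: 42.2
```

Emit:
arm_command(
  series="0 0 5 0 0 0 0.2;0 0 10 0 0 0 0.2;0 0 25 0 0 0 0.2;0 0 30 0 0 0 0.2;0 0 20 0 0 0 0.2;0 0 10 0 0 0 0.2;0 0 0 0 0 0 0.2",
)

```text
clock: 8.38
tool_pos: [606.2, -238.8, 103.4]
orientation: [179.9, -0.3, -4.4]
wrist_force: [0.5, 0.1, -1.3]
width: 58.5
grip_force: 43.3
```

Emit:
arm_command(
  series="-4 20 0 0 0 -0.009 0.2;-5 29 0 0 0 -0.009 0.2;-5 32 0 0 0 -0.009 0.2;-5 32 0 0 0 -0.009 0.2;-5 32 0 0 0 -0.009 0.2;-5 32 0 0 0 -0.009 0.2;-5 29 0 0 0 -0.009 0.2;-4 18 0 0 0 -0.009 0.2",
)

```text
clock: 9.05
tool_pos: [565.2, -11.2, 97.1]
orientation: [-180.0, 0.2, -8.5]
wrist_force: [-0.5, -0.5, -0.8]
width: 58.2
grip_force: 43.3
```

Emit:
arm_command(
  series="-2 9 -15 0 0 0 0.2;0 0 0 0 0 0 0.2;0 0 0 0 0 0 0.2",
)

```text
clock: 9.3
tool_pos: [563.3, -4.9, 81.8]
orientation: [180.0, 0.3, -8.5]
wrist_force: [0.2, -0.0, -0.9]
width: 58.5
grip_force: 43.3
```

```bash
python3 - <<'E'
from h import *
s,c,W=wrist(); save(c,"w4.png"); print(s["tool_pos"],s["orientation"],s["width"])
tz=s["tool_pos"][2]
print("thin",rect(W,c["pixels"],tz+4,tz+20,568,-4,75,50))
print("thick",rect(W,c["pixels"],18,30,568,-4,75,60))
print("board",rect(W,c["pixels"],52,63,700,-25,180,60))
E
```

```text
[563.25966406  -4.86948777  81.75954449] [179.95793235   0.26154548  -8.48374852] 58.467267241743684
thin (((569.242431640625, -5.968601226806641), (60.52134323120117, 103.94185638427734), 81.49429321289062), array([579.2,  -7.1,  93.4]), np.int64(24765))
thick (((620.3369140625, -11.666704177856445), (59.65266799926758, 6.047039985656738), 81.5696792602539), array([620.2, -11.9,  24.5]), np.int64(880))
board (((676.5991821289062, -23.306541442871094), (205.99560546875, 56.5749397277832), 81.4399642944336), array([671.5, -21.7,  57.7]), np.int64(27355))
```

View pics/w4.png

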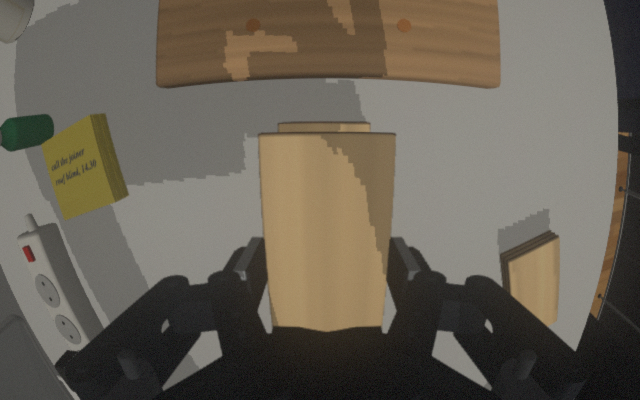

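Emit:
arm_command(
  series="1.5 0.5 -10 0 0 0 0.2;1 0.5 -20 0 0 0 0.2;0 0 -15 0 0 0 0.2;0 0 -6 0 0 0 0.2;0 0 -3 0 0 0 0.2;0 0 -1.5 0 0 0 0.2;0 0 -0.5 0 0 0 0.2;0 0 0 0 0 0 0.2",
)

```text
clock: 10.02
tool_pos: [567.9, -4.4, 29.3]
orientation: [-180.0, -0.1, -8.6]
wrist_force: [-0.4, -0.5, -1.1]
width: 58.7
grip_force: 43.3
```

Emit:
arm_command(
  series="-1 0 -1 0 0 0 0.2;0 0 -1 0 0 0 0.2;0 0 -1 0 0 0 0.2;0 0 -0.5 0 0 0 0.2;0 0 0 0 0 0 0.2",
)

```text
clock: 10.43
tool_pos: [566.3, -4.1, 24.9]
orientation: [-180.0, -0.0, -8.5]
wrist_force: [0.7, -0.6, -0.2]
width: 58.7
grip_force: 43.4
```

Emit:
arm_command(
  series="0 0 0 0 0 0 -0.5;0 0 0 0 0 0 -0.6;0 0 0 0 0 0 -0.6;0 0 0 0 0 0 -0.6;0 0 10 0 0 0 -0.6;0 0 25 0 0 0 -0.6;-15 2 35 0 0 0 -0.6;-19 3 30 0 0 0 -0.6",
)

```text
clock: 11.1
tool_pos: [532.1, 0.7, 126.5]
orientation: [180.0, 0.0, -8.6]
wrist_force: [-0.7, -0.5, 1.2]
width: 68.3
grip_force: 0.0
```

```bash
python3 - <<'E'
from h import *
s,c,W=wrist(); save(c,"w5.png"); print(s["tool_pos"],s["orientation"],s["width"])
print("thin top",rect(W,c["pixels"],30,42,568,-4,90,60))
print("all",rect(W,c["pixels"],5,42,568,-4,85,60))
E
```

```text
[532.12681053   0.71831768 126.54571205] [ 1.79996469e+02  1.13379326e-02 -8.56890022e+00] 68.27756825349107
thin top (((568.9327392578125, -4.738838195800781), (60.684913635253906, 108.86007690429688), 81.43894958496094), array([571.5,  -5. ,  36.6]), np.int64(10813))
all (((568.9327392578125, -4.738838195800781), (60.684913635253906, 108.86007690429688), 81.43894958496094), array([571.5,  -5. ,  36.6]), np.int64(10813))
```

View pics/w5.png

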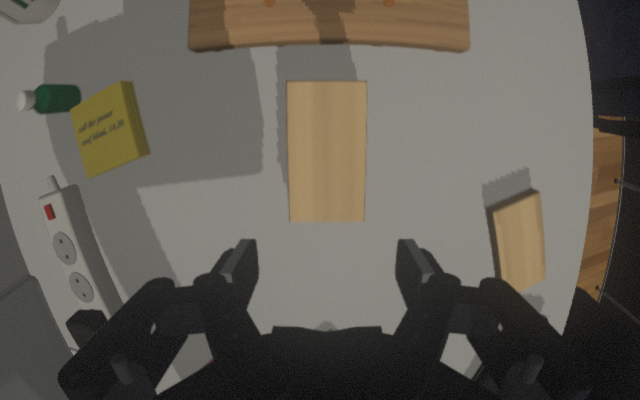

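Emit:
arm_command(
  series="0 0 -25 0 0 0 -0.6;0 0 -30 0 0 0 -0.6;0 0 -30 0 0 0 -0.6;0 0 -18 0 0 0 -0.6;0 0 -8 0 0 0 -0.6;0 0 -4 0 0 0 -0.6;0 0 -2 0 0 0 -0.6;0 0 0 0 0 0 -0.6",
)

```text
clock: 11.82
tool_pos: [533.1, 0.8, 9.1]
orientation: [-180.0, -0.1, -8.6]
wrist_force: [-0.3, -0.2, -0.3]
width: 68.0
grip_force: 0.0
```

Emit:
arm_command(
  series="0 0 -1 0 0 0 -0.3;0 0 0 0 0 0 0.2;0 0 0 0 0 0 0.2;0 0 0 0 0 0 0.2;0 0 0 0 0 0 0.2;0 0 0 0 0 0 0.2;0 0 0 0 0 0 0.2",
  grip_force=50,
)

```text
clock: 12.4
tool_pos: [533.7, 0.9, 9.2]
orientation: [-180.0, -0.2, -8.5]
wrist_force: [-0.9, 1.0, 5.5]
width: 59.1
grip_force: 55.3
```

Emit:
arm_command(
  series="5 -2 0 0 0 0 0.2;6 -2 0 0 0 0 0.2;7 -1.5 0 0 0 0 0.2;7 -1.5 0 0 0 0 0.2;7 -1 0 0 0 0 0.2;7 -1 0 0 0 0 0.2;7 -1 0 0 0 0 0.2;7 -1 0 0 0 0 0.2",
)

```text
clock: 13.07
tool_pos: [585.2, -9.9, 9.2]
orientation: [-180.0, 0.0, -8.5]
wrist_force: [-8.6, -0.2, 10.7]
width: 59.2
grip_force: 55.9
```

Emit:
arm_command(
  series="6 -1 0 0 0 0 0.2;6 -1 0 0 0 0 0.2;6 -0.9 0 0 0 0 0.2;6 -0.9 0 0 0 0 0.2",
)

```text
clock: 13.4
tool_pos: [609.2, -13.7, 9.2]
orientation: [-180.0, 0.0, -8.5]
wrist_force: [-8.9, 0.7, 10.1]
width: 59.1
grip_force: 55.9
```

Emit:
arm_command(
  series="5 -0.7 0 0 0 0 0.2;5 -0.7 0 0 0 0 0.2;5 -0.7 0 0 0 0 0.2;4 -0.6 0 0 0 0 0.2;0 0 0 0 0 0 0.2;0 0 0 0 0 0 -0.4;0 0 0 0 0 0 -0.6;0 0 0 0 0 0 -0.6",
)

```text
clock: 14.07
tool_pos: [628.6, -16.7, 7.3]
orientation: [180.0, -0.1, -8.5]
wrist_force: [-0.7, -0.1, -0.1]
width: 68.2
grip_force: 0.0
```

Emit:
arm_command(
  series="0 0 0 0 0 0 -0.6;-10 1.5 0 0 0 0 -0.6;-20 3 0 0 0 0 -0.6;-20 3 0 0 0 0 -0.5;-15 2.2 0 0 0 0 0;0 0 0 0 0 0 0.3;0 0 0 0 0 0 0.3;0 0 0 0 0 0 0.3",
)

```text
clock: 14.73
tool_pos: [564.0, -7.1, 7.1]
orientation: [-180.0, -0.1, -8.6]
wrist_force: [0.4, -1.1, 0.3]
width: 30.1
grip_force: 0.0
```

```bash
python3 - <<'E'
from h import *
s,c,W=wrist(); save(c,"w6.png"); print(s["tool_pos"],s["orientation"],s["width"])
print("thin top",rect(W,c["pixels"],28,42,620,-13,60,60))
E
```

```text
[564.00210775  -7.08180312   7.08649697] [-1.79999326e+02 -6.61376420e-02 -8.55113125e+00] 30.092145110388664
thin top (((630.1793823242188, -17.084152221679688), (59.99262619018555, 40.238304138183594), 81.41194152832031), array([630.3, -17.1,  36.6]), np.int64(16804))
```

View pics/w6.png

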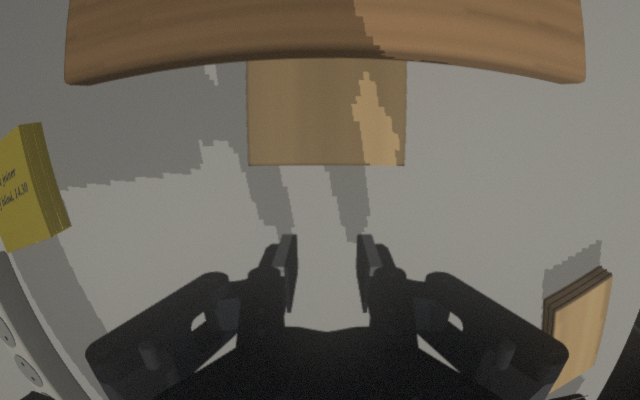

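Emit:
arm_command(
  series="8 -1.2 0 0 0 0 0.3;8 -1.2 0 0 0 0 0.3;8 -1.2 0 0 0 0 0.3;5 -0.75 0 0 0 0 0.3;5 -0.75 0 0 0 0 0.3;6 -0.9 0 0 0 0 0.3;6 -0.9 0 0 0 0 0.3;6 -0.9 0 0 0 0 0.3",
)

```text
clock: 15.45
tool_pos: [615.4, -14.7, 6.5]
orientation: [180.0, 0.1, -8.5]
wrist_force: [-1.9, 0.0, 0.1]
width: 30.0
grip_force: 1.0
```

Emit:
arm_command(
  series="4 -0.6 0 0 0 0 0.3;3 -0.4 0 0 0 0 0.3;3 -0.4 0 0 0 0 0.3;2 -0.3 0 0 0 0 0.3;0 0 0 0 0 0 0.3",
)

```text
clock: 15.87
tool_pos: [627.7, -16.5, 6.8]
orientation: [-180.0, -0.0, -8.6]
wrist_force: [1.1, -0.3, 0.0]
width: 29.9
grip_force: 0.0
```

Emit:
arm_command(
  series="2 -0.3 0 0 0 0 0.3;2 -0.3 0 0 0 0 0.3;1 -0.15 0 0 0 0 0.3;1 -0.15 0 0 0 0 0.3",
)

```text
clock: 16.2
tool_pos: [633.2, -17.3, 6.8]
orientation: [-180.0, 0.0, -8.5]
wrist_force: [-2.8, 0.7, 0.7]
width: 29.7
grip_force: 1.0
```

```bash
python3 - <<'E'
from h import *
s,c,W=wrist(); print(s["tool_pos"],s["wrist_force"])
print("thin top",rect(W,c["pixels"],28,42,640,-17,50,60))
print("board",rect(W,c["pixels"],52,63,700,-25,180,60))
E
```

```text
[633.21888453 -17.32421168   6.84830934] [-2.78313328  0.73696905  0.69836988]
thin top (((0.0, 0.0), (0.0, 0.0), 0.0), array([nan, nan, nan]), np.int64(0))
board (((701.2481689453125, -26.18585968017578), (207.22962951660156, 105.86487579345703), 81.1888656616211), array([696.3, -26.2,  57.6]), np.int64(132226))
  return _methods._mean(a, axis=axis, dtype=dtype,
  ret = um.true_divide(
```

Emit:
arm_command(
  series="1 -0.15 0 0 0 0 0.3;1 -0.15 0 0 0 0 0.3;1 -0.15 0 0 0 0 0.3;0 0 0 0 0 0 0.3",
)

```text
clock: 16.58
tool_pos: [636.5, -17.8, 6.9]
orientation: [180.0, -0.0, -8.5]
wrist_force: [-1.1, 0.7, 0.0]
width: 29.8
grip_force: 0.7
```

Emit:
arm_command(
  series="1 -0.15 0 0 0 0 0.3;0 0 0 0 0 0 0.3",
)

```text
clock: 16.75
tool_pos: [636.9, -17.9, 6.8]
orientation: [180.0, 0.1, -8.5]
wrist_force: [-4.3, 0.7, 1.4]
width: 29.8
grip_force: 0.5
```

Emit:
arm_command(
  series="1 -0.15 0 0 0 0 0.3;0 0 0 0 0 0 0.3",
)

```text
clock: 16.92
tool_pos: [636.9, -17.9, 6.8]
orientation: [180.0, 0.2, -8.5]
wrist_force: [-10.1, 1.1, 4.0]
width: 29.8
grip_force: 0.0
```

Emit:
arm_command(
  series="1 -0.15 0 0 0 0 0.3;0 0 0 0 0 0 0.3",
)

```text
clock: 17.08
tool_pos: [636.8, -17.8, 6.6]
orientation: [180.0, 0.4, -8.5]
wrist_force: [-14.5, 1.2, 6.9]
width: 29.6
grip_force: 0.0
```

Emit:
arm_command(
  series="1 -0.15 0 0 0 0 0.3;1 -0.15 0 0 0 0 0.3;0 0 0 0 0 0 0.3",
)

```text
clock: 17.33
tool_pos: [636.6, -17.6, 6.0]
orientation: [180.0, 0.7, -8.5]
wrist_force: [-23.0, 2.9, 8.5]
width: 29.7
grip_force: 0.0
```

Emit:
arm_command(
  series="-10 1.5 0 0 0 0 0.3;-20 3 0 0 0 0 0.3;-25 3.7 0 0 0 0 0.3;-20 3 10 0 0 0 0.3;-10 1.5 20 0 0 0 0.3;0 0 20 0 0 0 0.3;0 0 0 0 0 0 0.3",
)

```text
clock: 17.92
tool_pos: [558.8, -6.0, 62.1]
orientation: [-180.0, -0.5, -8.5]
wrist_force: [1.4, -0.3, 0.8]
width: 30.1
grip_force: 0.0
```

```bash
python3 - <<'E'
from h import *
s,c,W=wrist(); print(s["tool_pos"],s["orientation"])
print("board",rect(W,c["pixels"],52,63,700,-25,180,60))
e=np.array([.989,-.148]);n=np.array([.148,.989])
d=W[...,:2]-[648.6,-19.1];X=d@e;Y=d@n;Z=W[...,2]
for lo,hi in((3,10),(12,20),(26,30),(32,38),(42,54)):
    for ya in(-24,-12,0,12,24):
        k=(Z>lo)&(Z<hi)&(abs(Y-ya)<3)&(abs(X)<25)
        print(lo,ya,k.sum(),np.percentile(X[k],[5,50]).round(1) if k.sum()>3 else "",end=" | ")
    print()
W0=None
c2=manip.camera("scene");w=pts(c2);m=(w[...,2]>75); m[:130]=0;m[170:]=0;m[:,:270]=0;m[:,325:]=0
print("stapler",cv2.minAreaRect(w[m][:,:2].astype(np.float32)))
print("notes",w[232,243].round(0)); print("B",rect(w,c2["pixels"],12,20,445,-189,75))
p=c["pixels"][0:200,200:440]; cv2.imwrite("pics/crop7.png",cv2.resize(p[:,:,::-1],(720,600),interpolation=cv2.INTER_CUBIC))
E
```

```text
[558.76431175  -5.96094477  62.08202332] [-179.96131706   -0.53347182   -8.54197543]
board (((671.3901977539062, -22.243331909179688), (205.0801544189453, 47.593475341796875), 81.12960815429688), array([666. , -20.9,  57.6]), np.int64(25947))
3 -24 9 [-2.4 -2.2] | 3 -12 10 [-2.6 -2.5] | 3 0 10 [-2.7 -2.5] | 3 12 10 [-2.6 -2.4] | 3 24 9 [-2.2 -2.1] | 
12 -24 18 [-2.4 -2.2] | 12 -12 22 [-2.6 -2.5] | 12 0 27 [-2.7 -2. ] | 12 12 17 [-2.6 -2.5] | 12 24 19 [-2.3 -2.2] | 
26 -24 11 [-2.5 -2.3] | 26 -12 19 [-2.5 -1.9] | 26 0 8 [-1.8 -1.7] | 26 12 14 [-2.1 -1.6] | 26 24 10 [-1.9 -1.7] | 
32 -24 78 [-2.2 -0.6] | 32 -12 79 [-1.8 -0.4] | 32 0 65 [-1.9 -0.6] | 32 12 67 [-1.7 -0.8] | 32 24 64 [-1.9 -0.7] | 
42 -24 36 [-0.1  0.1] | 42 -12 39 [0.2 0.3] | 42 0 46 [0.  0.2] | 42 12 45 [0.1 0.3] | 42 24 44 [0.  0.2] | 
stapler ((681.1558227539062, 22.61066436767578), (119.41159057617188, 270.9761962890625), 64.05113983154297)
notes [627. 209.  21.]
B (((444.8583984375, -189.291748046875), (110.39955139160156, 62.94268798828125), 12.482542037963867), array([ 442.3, -187.7,   16.3]), np.int64(765))
```

View pics/crop7.png

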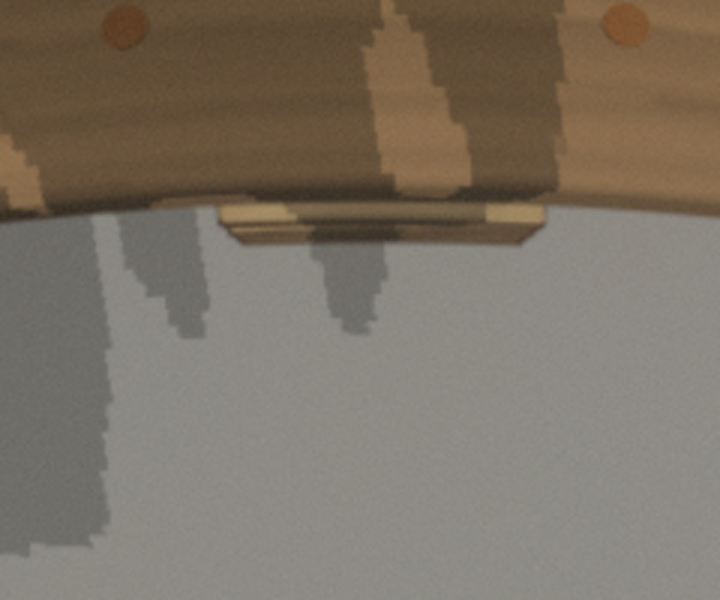

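The final crop shows both plates, around (380,225), home and square: about 2 mm proud of the board edge, one on the other. The mid plate and sticky notes have not moved, and the gripper is clear, so I'm handing in.

```bash
python3 -c "
from rig import manip
print(manip.hand_in())"
```

```text
the job is handed in; nothing more can be done
None
```

The 24 mm and 12 mm plates are stacked in the riser's middle bay, pushed in against the stop and about 2 mm proud of the front edge; the 18 mm plate and the sticky notes measured unmoved, the stapler was never approached (my re-check of it failed), and the job is handed in.

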